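# Fetch the seal from behind the stamps

### The arm

A 6-joint arm with a two-finger parallel gripper is mounted at the origin on the work surface. World frame = base frame: x ahead of the robot, y to its left, z up, the work surface at z = 0. Lengths are in m, angles in rad, forces in N, time in s.
With the tool pointing down it reaches from about 0.375 to 0.9 m from the base axis. Payload 3.1 kg.
Tool frame: the origin (TCP) lies midway between the tips of the shut fingers; the grasp point (between the pads) lies 19 mm behind it; x points along the fingers, z is the direction in which the jaws open and shut, and the axes are right-handed (so a half turn about x gives the same grasp; the last joint's range is limited). The gripper opens to 87 mm and grips with 3 to 60 N. Pads are 19 mm wide; open, the fingers measure 117 mm over their backs; the gripper's body (75 mm by 190 mm) begins 51 mm behind the grasp point.
Start: joints at [-1.31, 0.527, 1.433, -0, 1.181, -0.178], TCP at [0.266, -0.565, 0.223] pointing down, gripper open.
Joint ranges: [-3.08, 3.08], [-0.75, 2.2], [0.22, 2.44], [-1.43, 4.57], [0, 2.65], [-2.85, 2.85]. Speed limits (rad/s): [2.79, 2.79, 3.14, 3.14, 3.14, 3.14].

### API

Orientations are given as a unit quaternion [x, y, z, w].
In Python, from rig import robot, optics, workorder gives the robot as it stands.
- The arm moves only by the tool arm_command, never from a script. Its argument "plan" is a list of rows, each a list of 7 numbers: the shift along the tool's x, y, z in cm, then the turn, a rotation vector about the tool's x, y, z in rad, then the finger opening in cm, from 0 to 8.7. In form: [[x, y, z, ax, ay, az, gripper], ...]. A call has 1 to 12 rows; each row shifts and turns the pose as measured when the row begins, along the tool's axes as they then stand; what a row does not reach is not made up. A row lasts 1/8 s, in which the tool goes at most 62.5 mm and 10.7 degrees, less where a joint would pass 70% of its speed; a pose out of reach is approached as far as the arm can. A call with a gripper value outside its range is refused whole. The fingers move at their own pace and stop on an object; "grip_force" is the grip in N (left out, the last holds). Time passes only in rows, so rows that do not move let the fingers close. It gives the time, the measured TCP pose, the force and the opening at its end, in the units of the state.
- robot.get_obs(): the state, without advancing time (a new reading comes with each control period).
- optics.camera(name): name is "scene" or "side" or "wrist"; returns (picture, depth): 400x640x3 uint8, blue, green, red; 400x640 float32, m along the optical axis (not along the pixel's ray), 0 where there is no reading.
- optics.camera_info(name): a dict with "mtx" (3x3 intrinsics, pixels), "position" and "rotation" of the camera in the world; the wrist camera has in their place "tool_from_camera" (4x4, takes a point from camera to tool coordinates, whose origin is the TCP and whose axes are the tool frame's). Camera axes: x right, y down, z forward; pixel columns grow to the right and rows downward; lengths in m; the calibration is good to about 2 mm. A picture is of the moment at which its call begins: read the wrist's pose just before it. camera_info takes no time and is no camera call.
- workorder.hand_in(): hands the job in, once; it reports no verdict.
The state is a dict: "time": time; "q": joint angles; "joint_velocities": joint speeds; "joint_torque": joint torques, N m; "position": TCP position; "tool_rot": TCP orientation; "ft_force": force on the tool from outside, world axes, zero at the start; "moment": the same for the moment, N m; "grip_width": finger opening in m.
Only numpy, scipy, OpenCV 4.12 (cv2) and the standard library are available. Lean on these libraries where they do the work, as an engineer would, in place of code of your own. Each camera call takes 0.05 s, during which the arm holds its last target. There are 200 camera calls.

### The job

The red seal has to go into the archive box, but three tall stamps stand around it: first move all three into the grey holding tray, standing upright, without shifting the seal, then stand the seal upright in the box's empty compartment while the stamps wait in the tray. After that put every stamp back upright on the stand, centred on the pad of the same colour as its cap. Tip nothing over, and leave the ink jar alone.

Things in the scene. Friction and masses are not known exactly. Their poses are not given: they have to be found in the camera images.
- stamp_yellow_mid (a point): Tall round self-inking stamp, loose, standing upright: green body 44 mm in diameter, black foot 50 mm in diameter and 18 mm high, yellow cap on top, 115 mm tall in all, about 160 g. This point is its centre, 57.5 mm above its underside; z is up along the stamp. At the start it stands on the yellow pad.
- stamp_blue_mid (a point): Tall round self-inking stamp, loose, standing upright: green body 44 mm in diameter, black foot 50 mm in diameter and 18 mm high, blue cap on top, 115 mm tall in all, about 160 g. This point is its centre, 57.5 mm above its underside; z is up along the stamp. At the start it stands on the blue pad.
- stamp_white_mid (a point): Tall round self-inking stamp, loose, standing upright: green body 44 mm in diameter, black foot 50 mm in diameter and 18 mm high, white cap on top, 115 mm tall in all, about 160 g. This point is its centre, 57.5 mm above its underside; z is up along the stamp. At the start it stands on the white pad.
- pad_yellow: Thin yellow disc, 72 mm across, 4 mm thick, fixed on the dark wooden stand: home of the yellow-capped stamp, which hides all but its rim at the start. Origin: centre of its underside; z up, x square to the stand's low rail and towards it. The pads lie 60 to 80 mm from the seal's centre on its three sides without the rail; which colour is on which side varies.
- pad_blue: Thin blue disc, 72 mm across, 4 mm thick, fixed on the dark wooden stand: home of the blue-capped stamp, which hides all but its rim at the start. Origin: centre of its underside; z up, x square to the stand's low rail and towards it. The pads lie 60 to 80 mm from the seal's centre on its three sides without the rail; which colour is on which side varies.
- pad_white: Thin white disc, 72 mm across, 4 mm thick, fixed on the dark wooden stand: home of the white-capped stamp, which hides all but its rim at the start. Origin: centre of its underside; z up, x square to the stand's low rail and towards it. The pads lie 60 to 80 mm from the seal's centre on its three sides without the rail; which colour is on which side varies.
- red_seal_mid (a point): The bright red round seal, loose, a plain upright cylinder 40 mm in diameter and 60 mm tall with a small brass dot on top and a brass band low down, about 100 g. It stands on the dark wooden stand (board 190 x 230 mm, 8 mm thick) among the stamps; the rail, 26 mm high, is about 55 mm behind its centre. This point is its centre, 30 mm above its underside; z is up.
- empty_cell (a point): Empty compartment of the cream archive box (fixed, turned any way, 149 x 149 mm, 2 x 2 compartments). This point: centre of its floor, 5 mm above the table. Floor 67 x 67 mm; walls 5 mm thick, 7 mm higher than the floor; x and y run along them. The others hold fixed maroon seals (38 mm across, 26 mm above the floor), centred 72 mm away along +x, +y and both.
- holding_tray: Shallow grey tray for setting the stamps aside, fixed: 280 mm (its x axis) by 130 mm (y), walls 5 mm thick and 12 mm high, floor 5 mm thick. Origin at the centre of its underside on the table, z up. Empty at the start, room for three stamps in a row along x.
- ink_bottle: Small ink jar with a black cap, 40 mm in diameter, 60 mm tall, loose, standing on the table beyond the stand as seen from the robot. Origin at the centre of its underside. A bystander: leave it alone.

How it is judged:
By the outcome, as a careful person would: the job done as asked, in the order asked, and still so for the second after the job is handed in, with the robot touching nothing.
It also fails if it takes over 141 s, if anything falls off the work surface, if the arm or the gripper's body presses on something with over 40 N, if the wrist force passes 120 N, or if a joint passes its speed limit or range.

## Working session

There is one attempt and no reset: what is moved stays moved. The work goes in short steps, Python scripts to look and compute and a tool call to move; the robot and the scene stay as the last step left them, time stands still between calls to the robot, and variables do not carry over. Pictures are saved under pics/ and viewed, about 12 in all and at most 16, crops included, and the job is handed in when it is done.

Besides the shell and the picture viewer there is one more tool, called after "Request:" by a JSON object that holds its "op" and its "data", one argument or row to a line. arm_command: Moves the arm, as the interface text tells. Its arguments: {"type":"object","properties":{"plan":{"type":"array"},"grip_force":{"type":"number"}},"required":["plan"]}

```bash
ls; mkdir -p pics
python3 - <<'E'
from rig import robot, optics, workorder
import cv2, numpy as np
o=robot.get_obs()
for k,v in o.items(): print(k,np.round(v,4))
for n in("scene","side"):
    p,d=optics.camera(n); cv2.imwrite(f"pics/{n}0.png",p); np.save(f"pics/{n}0.npy",d)
    i=optics.camera_info(n); print(n,i)
print(optics.camera_info("wrist"))
E
```

```text
pics
time 0.0
q [-1.3095  0.5285  1.4339 -0.      1.1814 -0.1785]
joint_velocities [-0.001   0.0006 -0.0009 -0.0003 -0.001   0.0008]
joint_torque [-3.00000e-04 -4.40040e+01 -1.76591e+01  6.35000e-02  5.83000e-02
 -2.00000e-04]
position [ 0.2659 -0.5648  0.2216]
tool_rot [ 0.3794  0.5976 -0.3784  0.5964]
ft_force [ 0.3528 -0.6962  0.2104]
moment [ 0.0226 -0.0106 -0.0177]
grip_width 0.0871
scene {'mtx': array([[373.64704921,   0.        , 321.73636615],
       [  0.        , 373.64704921, 196.42742549],
       [  0.        ,   0.        ,   1.        ]]), 'position': array([1.31060038, 0.52940034, 0.6450246 ]), 'rotation': array([ 0.38855296,  0.78923775, -0.42527104, -0.21277903])}
side {'mtx': array([[421.14907281,   0.        , 324.94198233],
       [  0.        , 421.14907281, 199.51953607],
       [  0.        ,   0.        ,   1.        ]]), 'position': array([0.18302609, 0.44258048, 0.80204635]), 'rotation': array([-0.36982005,  0.86105696, -0.32082514,  0.13742371])}
{'mtx': array([[282.77105548,   0.        , 319.85473501],
       [  0.        , 282.77105548, 199.20114602],
       [  0.        ,   0.        ,   1.        ]]), 'tool_from_camera': array([[-5.52653319e-04, -2.65910224e-01,  9.63997639e-01,
        -1.62180714e-01],
       [-1.09263275e-03, -9.63997050e-01, -2.65910688e-01,
         7.30310429e-02],
       [ 9.99999250e-01, -1.20025182e-03,  2.42213949e-04,
         5.88636985e-04],
       [ 0.00000000e+00,  0.00000000e+00,  0.00000000e+00,
         1.00000000e+00]])}
```

View pics/scene0.png

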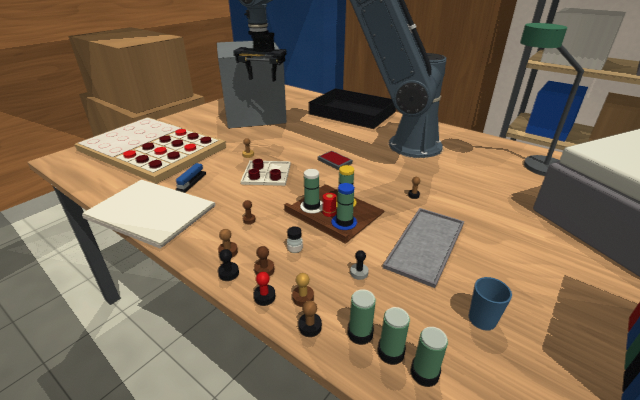

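View pics/side0.png

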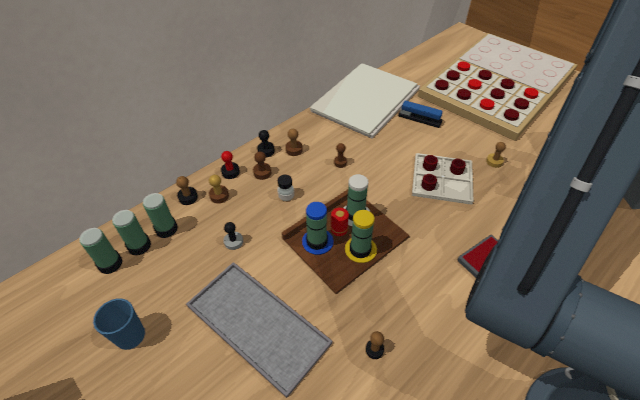

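Scene view: the stand is at (335,210) with the stamps and seal, the tray at (425,245), and the box at (266,172). Side view: blue stamp (316,228), white (357,195), yellow (361,235), seal (340,220), tray (260,325), box (443,178) with the empty cell at lower right (458,190). The rail is on the upper-left edge of the stand.

```bash
cat > h.py <<'E'
from rig import robot, optics, workorder
import cv2, numpy as np
from scipy.spatial.transform import Rotation as R
def cloud(n,p=None,d=None):
    o=robot.get_obs(); i=optics.camera_info(n)
    if p is None: p,d=optics.camera(n)
    K=i["mtx"]; v,u=np.mgrid[:400,:640]
    c=np.stack([(u-K[0,2])/K[0,0]*d,(v-K[1,2])/K[1,1]*d,d],-1)
    if n=="wrist":
        T=i["tool_from_camera"]; c=c@T[:3,:3].T+T[:3,3]
        w=R.from_quat(o["tool_rot"]).as_matrix(); c=c@w.T+o["position"]
    else: c=c@R.from_quat(i["rotation"]).as_matrix().T+i["position"]
    c[d==0]=np.nan
    return p,c
def topdown(p,c,x0,x1,y0,y1,s=1000,zmin=-.01,zmax=.3):
    """orthographic colour map: rows=x up, cols=y left"""
    im=np.zeros((int((x1-x0)*s),int((y1-y0)*s),3),np.uint8)
    m=np.isfinite(c[...,2])&(c[...,0]>x0)&(c[...,0]<x1)&(c[...,1]>y0)&(c[...,1]<y1)&(c[...,2]<zmax)&(c[...,2]>zmin)
    q=c[m];k=p[m];o=np.argsort(q[:,2]);q=q[o];k=k[o]
    im[((x1-q[:,0])*s).astype(int),((y1-q[:,1])*s).astype(int)]=k
    return im
def circ(q,r):
    "fit centre of circle of radius r to surface points xy"
    from scipy.optimize import least_squares
    return least_squares(lambda a:np.hypot(*(q-a).T)-r,q.mean(0),loss="soft_l1",f_scale=.002).x
E
python3 - <<'E'
from h import *
for n in("side","scene"):
    p=cv2.imread(f"pics/{n}0.png");p,c=cloud(n,p,np.load(f"pics/{n}0.npy"))
    pts=dict(side=dict(blue=(316,209),white=(357,183),yellow=(363,218),seal=(340,214),sc1=(285,240),sc2=(336,290),sc3=(407,237),t1=(190,303),t2=(234,266),t3=(330,343),t4=(288,391),b1=(416,156),b2=(473,158),b3=(471,200),b4=(412,193),cell=(456,188),jar=(285,181)),
     scene=dict(blue=(345,188),white=(311,175),yellow=(347,172),seal=(329,197),cell=(262,167),t1=(412,212),t2=(462,221),t3=(436,282),t4=(388,265),jar=(294,232)))[n]
    for k,(u,v) in pts.items(): print(n,k,np.round(c[v,u],3))
    cv2.imwrite(f"pics/top_{n}.png",cv2.resize(topdown(p,c,.3,.95,-.35,.4,800),None,fx=1,fy=1))
E
```

```text
side blue [0.599 0.072 0.128]
side white [ 0.59  -0.041  0.13 ]
side yellow [0.516 0.018 0.127]
side seal [0.59  0.009 0.066]
side sc1 [0.655 0.12  0.007]
side sc2 [0.482 0.126 0.008]
side sc3 [ 0.468 -0.092  0.004]
side t1 [0.668 0.364 0.008]
side t2 [0.676 0.248 0.012]
side t3 [0.41  0.213 0.006]
side t4 [0.396 0.33  0.013]
side b1 [ 0.621 -0.317  0.012]
side b2 [ 0.515 -0.436 -0.001]
side b3 [ 0.428 -0.29   0.012]
side b4 [ 0.544 -0.203  0.01 ]
side cell [ 0.479 -0.303  0.005]
side jar [0.757 0.03  0.06 ]Traceback (most recent call last):
  File "<stdin>", line 7, in <module>
  File "h.py", line 20, in topdown
    im[((x1-q[:,0])*s).astype(int),((y1-q[:,1])*s).astype(int)]=k
    ~~^^^^^^^^^^^^^^^^^^^^^^^^^^^^^^^^^^^^^^^^^^^^^^^^^^^^^^^^^
IndexError: index 519 is out of bounds for axis 0 with size 519
```

```bash
cat >> h.py <<'E'
def delta(xyz,jaw,o=None):
    "tool-frame shift cm and rotvec to reach TCP xyz, tool x down, jaws along world angle jaw (mod pi)"
    o=o or robot.get_obs(); M=R.from_quat(o["tool_rot"]).as_matrix()
    best=None
    for a in(jaw,jaw+np.pi):
        z=np.array([np.cos(a),np.sin(a),0]);x=np.array([0,0,-1.]);T=np.stack([x,np.cross(z,x),z],1)
        r=R.from_matrix(M.T@T).as_rotvec()
        if best is None or np.linalg.norm(r)<np.linalg.norm(best): best=r
    return np.round(M.T@(np.array(xyz)-o["position"])*100,2),np.round(best,3)
E
sed -i 's/im=np.zeros((int((x1-x0)\*s),int((y1-y0)\*s),3)/im=np.zeros((int((x1-x0)*s)+2,int((y1-y0)*s)+2,3)/' h.py
python3 - <<'E'
from h import *
C={}
for n in("side","scene"):
    p=cv2.imread(f"pics/{n}0.png");p,c=cloud(n,p,np.load(f"pics/{n}0.npy"));C[n]=(p,c)
    h=cv2.cvtColor(p,cv2.COLOR_BGR2HSV); z=c[...,2]
    reg=(c[...,0]>.45)&(c[...,0]<.68)&(abs(c[...,1])<.14)
    for k,a in dict(blue=(.6,.075),white=(.59,-.045),yellow=(.52,.015)).items():
        m=reg&(z>.122)&(z<.135)&(np.hypot(c[...,0]-a[0],c[...,1]-a[1])<.04)
        (cx,cy),r=cv2.minEnclosingCircle((c[m][:,:2]*1e3).astype(np.float32))
        m2=reg&(z>.04)&(z<.12)&(np.hypot(c[...,0]-a[0],c[...,1]-a[1])<.04)
        print(n,k,m.sum(),round(cx,1),round(cy,1),round(r,1),'body',np.round(circ(c[m2][:,:2],.022),4))
    m=reg&(z>.015)&(z<.075)&((h[...,0]<8)|(h[...,0]>172))&(h[...,1]>180)&(p[...,2]>100)
    print(n,'seal',m.sum(),circ(c[m][:,:2],.02),c[m].min(0),c[m].max(0))
    cv2.imwrite(f"pics/top_{n}.png",topdown(p,c,.3,.95,-.4,.4,800))
a=[cv2.imread(f"pics/top_{n}.png") for n in C]
cv2.imwrite("pics/top.png",np.where(a[0]>0,a[0],a[1]))
# tray rim
p,c=C["side"]
def rect(m,n):
    q=(c[m][:,:2]*1e3).astype(np.float32); r=cv2.minAreaRect(q); print(n,m.sum(),np.round(r[0],1),np.round(r[1],1),round(r[2],1)); return r
z=c[...,2];x=c[...,0];y=c[...,1];h=cv2.cvtColor(p,cv2.COLOR_BGR2HSV)
rect((z>.003)&(z<.02)&(h[...,1]<45)&(x>.35)&(x<.7)&(y>.18)&(y<.4),"tray")
rect((z>.004)&(z<.05)&(x>.40)&(x<.66)&(y<-.18)&(y>-.42)&(h[...,1]<60),"box")
rect((z>.004)&(z<.02)&(x>.40)&(x<.68)&(y<.17)&(y>-.14)&(p.max(-1)<110),"stand")
E
```

```text
side blue 282 601.1 72.2 22.3 body [0.6019 0.0715]
side white 243 595.5 -50.7 22.7 body [ 0.5969 -0.0508]
side yellow 294 518.1 16.5 22.5 body [0.5184 0.0162]
side seal 148 [0.59196266 0.00625192] [ 0.57258956 -0.03155883  0.02631878] [0.61217033 0.02899599 0.07155586]
scene blue 125 601.8 70.5 23.1 body [0.6014 0.0702]
scene white 102 597.7 -50.6 22.4 body [ 0.5964 -0.0522]
scene yellow 97 518.9 18.0 22.7 body [0.5179 0.0149]
scene seal 185 [0.59068972 0.0093104 ] [ 0.57335698 -0.00884087  0.01507935] [0.61327181 0.02837327 0.07057699]
tray 8543 [540.1 290.8] [280.6 131.3] 7.2
box 1565 [ 526.4 -306.5] [149.5 154.1] 35.0
stand 3834 [565.2  12.1] [231.3 186. ] 87.0
```

View pics/top.png

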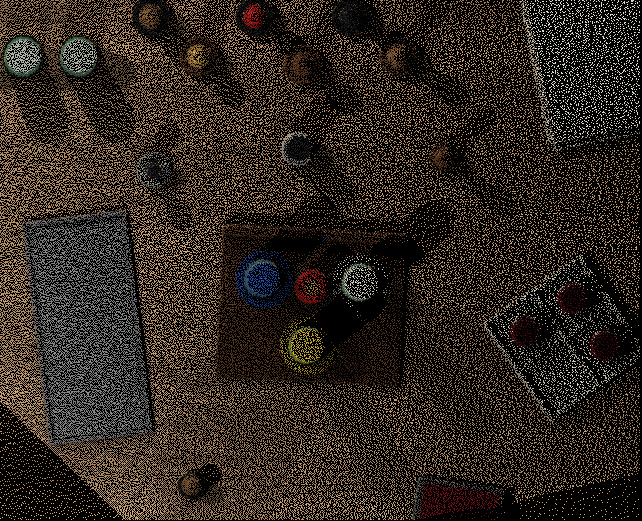

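The top-down map shows the stand with blue (263,278), seal (311,287), white (360,282) and yellow (306,344). The tray is at left centre, and the box at right has its empty cell at about (555,378). Everything can be gripped above the neighbours with the jaws along world x.

Run:
```python
from h import *
M=R.from_quat(robot.get_obs()["tool_rot"]).as_matrix();print(M.round(3))
print(delta((.6015,.071,.2216),0));
```

```text
[[-0.001  0.905  0.426]
 [ 0.002  0.426 -0.905]
 [-1.     0.    -0.002]]
(array([  0.11,  57.43, -43.25]), array([-1.131e+00, -2.000e-03, -1.000e-03]))
```

Request:
{"op": "arm_command", "data": {
  "plan": [
    [0, 0, 0, -0.17, 0, 0, 6.5],
    [0, 0, 0, -0.17, 0, 0, 6.5],
    [0, 0, 0, -0.17, 0, 0, 6.5],
    [0, 0, 0, -0.17, 0, 0, 6.5],
    [0, 0, 0, -0.17, 0, 0, 6.5],
    [0, 0, 0, -0.17, 0, 0, 6.5],
    [0, 0, 0, -0.11, 0, 0, 6.5],
    [0, 5, 2, 0, 0, 0, 6.5],
    [0, 5, 2, 0, 0, 0, 6.5],
    [0, 5, 2, 0, 0, 0, 6.5],
    [0, 5, 2, 0, 0, 0, 6.5],
    [0, 0, 0, 0, 0, 0, 6.5]
  ],
  "grip_force": 25
}}

```text
time: 1.6
position: [0.3382, -0.3528, 0.2167]
tool_rot: [-0.007, 0.708, 0.017, 0.706]
ft_force: [-1.1, -0.6, 0.0]
grip_width: 0.0648
```

Run:
```python
from h import *
o=robot.get_obs();print(o["time"],o["position"],o["q"]);print(delta((.6015,.071,.2216),0));
```

```text
1.6 [ 0.33815362 -0.35284829  0.21668217] [-1.03813965  0.35897256  1.76401931  0.00427361  1.03338882 -1.07508501]
(array([1.000e-02, 4.145e+01, 2.779e+01]), array([ 0.035, -0.004, -0.015]))
```

Request:
{"op": "arm_command", "data": {
  "plan": [
    [0, 5, 3.4, 0.035, 0, -0.015, 6.5],
    [0, 5, 3.4, 0, 0, 0, 6.5],
    [0, 5, 3.4, 0, 0, 0, 6.5],
    [0, 5, 3.4, 0, 0, 0, 6.5],
    [0, 5, 3.4, 0, 0, 0, 6.5],
    [0, 5, 3.4, 0, 0, 0, 6.5],
    [0, 5, 3.4, 0, 0, 0, 6.5],
    [0, 4, 2.6, 0, 0, 0, 6.5],
    [0, 2, 1.2, 0, 0, 0, 6.5],
    [0, 0, 0, 0, 0, 0, 6.5]
  ]
}}

```text
time: 2.85
position: [0.63, 0.0548, 0.213]
tool_rot: [-0.0, 0.705, -0.008, 0.709]
ft_force: [-0.5, -0.6, 0.5]
grip_width: 0.0649
```

Run:
```python
from h import *
o=robot.get_obs();print(o["time"],o["position"],o["q"]);print(delta((.6015,.071,.075),0))
p,c=cloud("wrist");cv2.imwrite("pics/w1.png",p)
z=c[...,2]
for k,a in dict(blue=(.6,.071),white=(.597,-.051),yellow=(.518,.016)).items():
    m=(z>.12)&(z<.135)&(np.hypot(c[...,0]-a[0],c[...,1]-a[1])<.04)
    if m.sum()>20:print(k,m.sum(),cv2.minEnclosingCircle((c[m][:,:2]*1e3).astype(np.float32)))
```

```text
2.85 [0.62998521 0.05483712 0.21304648] [-0.08397445  0.54593496  1.42682238 -0.01254172  1.16223481 -0.06830126]
(array([13.77,  1.75, -2.95]), array([-0.011,  0.006,  0.012]))
blue 1772 ((602.3596801757812, 69.81819915771484), 21.814424514770508)
white 894 ((597.1423950195312, -51.853759765625), 21.825462341308594)
yellow 674 ((519.9202270507812, 16.0833797454834), 21.43418312072754)
```

View pics/w1.png

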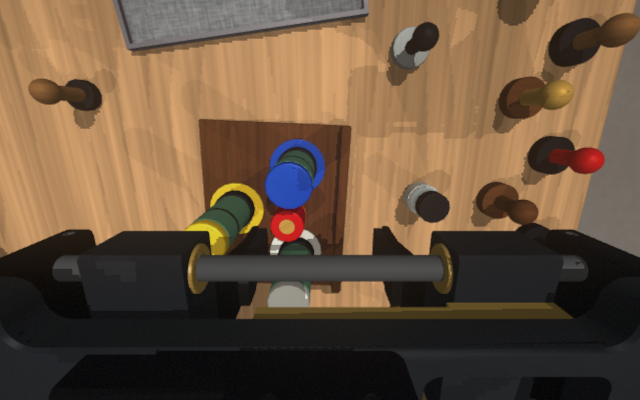

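The wrist view shows the blue cap (290,186), seal (288,227), white and yellow stamps, all agreeing with the other cameras to within 2 mm. Next I centre on blue, lower and grip.

Request:
{"op": "arm_command", "data": {
  "plan": [
    [0, 1.7, -2.9, -0.011, 0.006, 0.012, 6.5],
    [0.3, 0, 0, 0, 0, 0, 6.5],
    [4, 0, 0, 0, 0, 0, 6.5],
    [4, 0, 0, 0, 0, 0, 6.5],
    [4, 0, 0, 0, 0, 0, 6.5],
    [1, 0, 0, 0, 0, 0, 6.5],
    [0, 0, 0, 0, 0, 0, 6.5]
  ]
}}

```text
time: 3.78
position: [0.6043, 0.0589, 0.0783]
tool_rot: [0.002, 0.705, -0.006, 0.71]
ft_force: [-0.6, 0.5, 0.0]
grip_width: 0.065
```

Run:
```python
from h import *
print(delta((.602,.0705,.075),0))
```

```text
(array([ 0.32,  1.16, -0.25]), array([-0.012,  0.007,  0.005]))
```

Request:
{"op": "arm_command", "data": {
  "plan": [
    [0.3, 1.1, -0.2, -0.012, 0.007, 0.005, 6.5],
    [0, 0, 0, 0, 0, 0, 6.5]
  ]
}}

```text
time: 4.03
position: [0.6044, 0.0699, 0.0778]
tool_rot: [-0.0, 0.705, -0.0, 0.709]
ft_force: [0.1, -1.0, -0.4]
grip_width: 0.0648
```

Run:
```python
from h import *
print(delta((.602,.0705,.075),0))
```

```text
(array([ 0.28,  0.06, -0.24]), array([-0.   ,  0.005,  0.   ]))
```

Request:
{"op": "arm_command", "data": {
  "plan": [
    [0.3, 0, -0.5, 0, 0.005, 0, 6.0],
    [0, 0, 0, 0, 0, 0, 4.0],
    [0, 0, 0, 0, 0, 0, 3.8],
    [0, 0, 0, 0, 0, 0, 3.8],
    [0, 0, 0, 0, 0, 0, 3.8],
    [0, 0, 0, 0, 0, 0, 3.8]
  ]
}}

```text
time: 4.78
position: [0.6003, 0.0704, 0.0766]
tool_rot: [-0.001, 0.706, 0.0, 0.708]
ft_force: [-0.3, -0.1, 0.7]
grip_width: 0.0433
```

Run:
```python
from h import *
print(delta((.602,.0705,.075),0),delta((.624,.302,.12),0))
```

```text
(array([0.16, 0.01, 0.17]), array([0.001, 0.003, 0.   ])) (array([-4.34, 23.16,  2.41]), array([0.001, 0.003, 0.   ]))
```

Request:
{"op": "arm_command", "data": {
  "plan": [
    [-2, 0, 0, 0, 0.003, 0, 3.8],
    [-3, 0, 0, 0, 0, 0, 3.8],
    [0, 3, 0.4, 0, 0, 0, 3.8],
    [0, 4, 0.4, 0, 0, 0, 3.8],
    [0, 4, 0.4, 0, 0, 0, 3.8],
    [0, 4, 0.4, 0, 0, 0, 3.8],
    [0, 4, 0.4, 0, 0, 0, 3.8],
    [0, 3, 0.4, 0, 0, 0, 3.8],
    [0, 1, 0, 0, 0, 0, 3.8],
    [0, 0, 0, 0, 0, 0, 3.8]
  ]
}}

```text
time: 6.02
position: [0.6216, 0.3046, 0.1233]
tool_rot: [-0.0, 0.711, -0.002, 0.704]
ft_force: [0.2, -1.5, -1.6]
grip_width: 0.0438
```

Run:
```python
from h import *
print(delta((.624,.302,.0705),0))
```

```text
(array([ 5.28, -0.25,  0.29]), array([-0.002, -0.01 ,  0.003]))
```

Request:
{"op": "arm_command", "data": {
  "plan": [
    [2, -0.2, 0.2, -0.002, -0.01, 0.003, 3.8],
    [1.5, 0, 0, 0, 0, 0, 3.8],
    [1, 0, 0, 0, 0, 0, 3.8],
    [0.3, 0, 0, 0, 0, 0, 3.8],
    [0, 0, 0, 0, 0, 0, 3.8]
  ]
}}

```text
time: 6.65
position: [0.6237, 0.2976, 0.0737]
tool_rot: [0.001, 0.707, -0.002, 0.707]
ft_force: [-0.7, 0.5, -1.2]
grip_width: 0.0437
```

Run:
```python
from h import *
print(delta((.624,.302,.0695),0))
```

```text
(array([0.42, 0.44, 0.03]), array([-0.004, -0.001,  0.002]))
```

Request:
{"op": "arm_command", "data": {
  "plan": [
    [0.4, 0, 0, -0.004, 0, 0.002, 3.8],
    [0.2, 0, 0, 0, 0, 0, 3.8],
    [0.2, 0, 0, 0, 0, 0, 3.8]
  ]
}}

```text
time: 7.02
position: [0.6244, 0.2978, 0.0695]
tool_rot: [-0.0, 0.707, 0.0, 0.707]
ft_force: [-2.9, -1.6, 10.6]
grip_width: 0.0437
```

Request:
{"op": "arm_command", "data": {
  "plan": [
    [0, 0, 0, 0, 0, 0, 6.5],
    [0, 0, 0, 0, 0, 0, 6.5],
    [0, 0, 0, 0, 0, 0, 6.5],
    [-4, 0, 0, 0, 0, 0, 6.5],
    [-5, 0, 0, 0, 0, 0, 6.5],
    [-1, -4, -1.5, 0, 0, 0, 6.5],
    [0, -5, -1.9, 0, 0, 0, 6.5],
    [0, -5, -1.9, 0, 0, 0, 6.5],
    [0, -5, -1.9, 0, 0, 0, 6.5],
    [0, -5, -1.9, 0, 0, 0, 6.5],
    [0, -4, -1.4, 0, 0, 0, 6.5],
    [0, 0, 0, 0, 0, 0, 6.5]
  ]
}}

```text
time: 8.52
position: [0.5206, 0.0112, 0.1724]
tool_rot: [-0.001, 0.703, 0.002, 0.711]
ft_force: [-0.5, 0.3, 0.3]
grip_width: 0.0649
```

Run:
```python
from h import *
print(delta((.5185,.016,.076),0))
p,c=cloud("scene");z=c[...,2]
m=(z>.10)&(z<.13)&(np.hypot(c[...,0]-.624,c[...,1]-.3)<.04);print(m.sum(),np.nanmax(z[m]),circ(c[m][:,:2],.022))
cv2.imwrite("pics/s1.png",p[130:300,240:500])
```

```text
(array([ 9.64,  0.47, -0.32]), array([ 0.004,  0.011, -0.   ]))
292 0.12149943476107294 [0.62329657 0.29764544]
```

Blue stands upright in the tray (top at 0.121). Next is yellow.

Request:
{"op": "arm_command", "data": {
  "plan": [
    [0, 0.45, -0.3, 0.004, 0.011, 0, 6.5],
    [3, 0.1, 0, 0, 0, 0, 6.5],
    [3.5, 0, 0, 0, 0, 0, 6.5],
    [2.5, 0, 0, 0, 0, 0, 6.5],
    [0.5, 0, 0, 0, 0, 0, 6.5],
    [0, 0, 0, 0, 0, 0, 6.5]
  ]
}}

```text
time: 9.32
position: [0.5226, 0.026, 0.0761]
tool_rot: [-0.003, 0.705, 0.004, 0.709]
ft_force: [0.9, -0.4, 0.5]
grip_width: 0.0646
```

Run:
```python
from h import *
print(delta((.5185,.016,.076),0))
```

```text
(array([ 0.  , -1.  , -0.42]), array([ 0.011,  0.005, -0.001]))
```

Request:
{"op": "arm_command", "data": {
  "plan": [
    [0.1, -1, -0.5, 0.011, 0.005, 0, 6.5],
    [0, 0, 0, 0, 0, 0, 6.5],
    [0, 0, -0.1, 0, 0, 0, 5.5],
    [0, 0, 0, 0, 0, 0, 3.8],
    [0, 0, 0, 0, 0, 0, 3.8],
    [0, 0, 0, 0, 0, 0, 3.8],
    [0, 0, 0, 0, 0, 0, 3.8]
  ]
}}

```text
time: 10.2
position: [0.5183, 0.0152, 0.0779]
tool_rot: [0.0, 0.705, -0.0, 0.709]
ft_force: [0.3, -0.4, 0.7]
grip_width: 0.0434
```

Run:
```python
from h import *
print(delta((.456,.280,.12),0))
```

```text
(array([-4.23, 26.48, -6.22]), array([-0.001,  0.006, -0.   ]))
```

Request:
{"op": "arm_command", "data": {
  "plan": [
    [-2, 0, 0, 0, 0.006, 0, 3.8],
    [-3, 0, 0, 0, 0, 0, 3.8],
    [0, 3, -0.7, 0, 0, 0, 3.8],
    [0, 4.5, -1, 0, 0, 0, 3.8],
    [0, 4.5, -1.1, 0, 0, 0, 3.8],
    [0, 4.5, -1.1, 0, 0, 0, 3.8],
    [0, 4.5, -1.1, 0, 0, 0, 3.8],
    [0, 3.5, -0.8, 0, 0, 0, 3.8],
    [0, 1, -0.3, 0, 0, 0, 3.8],
    [0, 0, 0, 0, 0, 0, 3.8],
    [0, 0, 0, 0, 0, 0, 3.8]
  ]
}}

```text
time: 11.58
position: [0.455, 0.2758, 0.1264]
tool_rot: [0.001, 0.709, -0.002, 0.705]
ft_force: [-0.0, -0.8, -1.2]
grip_width: 0.0438
```

Run:
```python
from h import *
print(delta((.456,.280,.0715),0))
```

```text
(array([5.49, 0.42, 0.13]), array([-0.003, -0.005,  0.001]))
```

Request:
{"op": "arm_command", "data": {
  "plan": [
    [0, 0.4, 0.1, -0.003, -0.005, 0, 3.8],
    [2, 0, 0, 0, 0, 0, 3.8],
    [1.5, 0, 0, 0, 0, 0, 3.8],
    [1, 0, 0, 0, 0, 0, 3.8],
    [0.3, 0, 0, 0, 0, 0, 3.8],
    [0, 0, 0, 0, 0, 0, 3.8]
  ]
}}

```text
time: 12.32
position: [0.4588, 0.277, 0.077]
tool_rot: [0.002, 0.706, -0.003, 0.708]
ft_force: [0.6, -0.4, -2.1]
grip_width: 0.0435
```

Run:
```python
from h import *
print(delta((.456,.280,.071),0))
```

```text
(array([ 0.6 ,  0.3 , -0.29]), array([-0.006,  0.002,  0.001]))
```

Request:
{"op": "arm_command", "data": {
  "plan": [
    [0.5, 0.2, -0.2, -0.006, 0.002, 0, 3.8],
    [0.2, 0, 0, 0, 0, 0, 3.8],
    [0.2, 0, 0, 0, 0, 0, 3.8],
    [0.2, 0, 0, 0, 0, 0, 3.8]
  ]
}}

```text
time: 12.82
position: [0.4569, 0.2794, 0.0708]
tool_rot: [-0.001, 0.706, 0.0, 0.708]
ft_force: [-2.9, -1.6, 13.8]
grip_width: 0.0438
```

Request:
{"op": "arm_command", "data": {
  "plan": [
    [0, 0, 0, 0, 0, 0, 6.5],
    [0, 0, 0, 0, 0, 0, 6.5],
    [0, 0, 0, 0, 0, 0, 6.5],
    [-4, 0, 0, 0, 0, 0, 6.5],
    [-5, 0, 0, 0, 0, 0, 6.5],
    [-1, -5, 2, 0, 0, 0, 6.5],
    [0, -5.6, 2.4, 0, 0, 0, 6.5],
    [0, -5.6, 2.4, 0, 0, 0, 6.5],
    [0, -5.6, 2.4, 0, 0, 0, 6.5],
    [0, -5.6, 2.4, 0, 0, 0, 6.5],
    [0, -4.5, 2, 0, 0, 0, 6.5],
    [0, 0, 0, 0, 0, 0, 6.5]
  ]
}}

```text
time: 14.32
position: [0.6011, -0.0473, 0.1744]
tool_rot: [-0.002, 0.704, 0.002, 0.71]
ft_force: [0.1, 0.1, -0.6]
grip_width: 0.0653
```

Run:
```python
from h import *
print(delta((.5972,-.0515,.077),0))
p,c=cloud("scene");z=c[...,2]
for a in((.624,.298),(.457,.279)):
    m=(z>.10)&(z<.13)&(np.hypot(c[...,0]-a[0],c[...,1]-a[1])<.04);print(m.sum(),np.nanmax(z[m]),circ(c[m][:,:2],.022))
```

```text
(array([ 9.74, -0.41, -0.48]), array([0.006, 0.009, 0.001]))
288 0.12125764687087881 [0.62343207 0.29739019]
213 0.12143313666800304 [0.45566154 0.2790543 ]
```

Request:
{"op": "arm_command", "data": {
  "plan": [
    [0, -0.4, -0.4, 0.006, 0.009, 0.001, 6.5],
    [0, 0, 0, 0, 0, 0, 6.5],
    [3, 0, 0, 0, 0, 0, 6.5],
    [3.5, 0, 0, 0, 0, 0, 6.5],
    [2.5, 0, 0, 0, 0, 0, 6.5],
    [0.5, 0, 0, 0, 0, 0, 6.5],
    [0, 0, 0, 0, 0, 0, 6.5]
  ]
}}

```text
time: 15.25
position: [0.5927, -0.041, 0.0783]
tool_rot: [-0.003, 0.708, 0.005, 0.706]
ft_force: [-0.0, -0.4, 0.5]
grip_width: 0.0648
```

Run:
```python
from h import *
print(delta((.5972,-.0515,.077),0))
```

```text
(array([ 0.12, -1.06,  0.44]), array([ 0.011, -0.003, -0.003]))
```

Request:
{"op": "arm_command", "data": {
  "plan": [
    [0.1, -1.05, 0.3, 0.011, -0.003, -0.003, 6.5],
    [0, 0, 0, 0, 0, 0, 6.5],
    [0, 0, 0, 0, 0, 0, 5.5],
    [0, 0, 0, 0, 0, 0, 3.8],
    [0, 0, 0, 0, 0, 0, 3.8],
    [0, 0, 0, 0, 0, 0, 3.8],
    [0, 0, 0, 0, 0, 0, 3.8]
  ]
}}

```text
time: 16.12
position: [0.598, -0.0526, 0.0807]
tool_rot: [-0.001, 0.705, -0.001, 0.709]
ft_force: [-0.8, 0.4, 0.9]
grip_width: 0.0436
```

Run:
```python
from h import *
print(delta((.540,.289,.17),0))
```

```text
(array([-9.04, 34.14, -5.75]), array([-0.   ,  0.006,  0.002]))
```

Request:
{"op": "arm_command", "data": {
  "plan": [
    [-2, 0, 0, 0, 0.006, 0, 3.8],
    [-4, 0, 0, 0, 0, 0, 3.8],
    [-3.5, 0, 0, 0, 0, 0, 3.8],
    [-0.5, 3, -0.5, 0, 0, 0, 3.8],
    [0, 5, -0.8, 0, 0, 0, 3.8],
    [0, 5, -0.9, 0, 0, 0, 3.8],
    [0, 5, -0.9, 0, 0, 0, 3.8],
    [0, 5, -0.9, 0, 0, 0, 3.8],
    [0, 5, -0.8, 0, 0, 0, 3.8],
    [0, 4, -0.7, 0, 0, 0, 3.8],
    [0, 1.4, -0.3, 0, 0, 0, 3.8],
    [0, 0, 0, 0, 0, 0, 3.8]
  ]
}}

```text
time: 17.62
position: [0.5361, 0.2906, 0.1784]
tool_rot: [0.0, 0.71, -0.002, 0.704]
ft_force: [1.2, -0.6, -0.9]
grip_width: 0.0431
```

Run:
```python
from h import *
print(delta((.540,.289,.0737),0))
```

```text
(array([10.47, -0.14,  0.48]), array([-0.003, -0.009,  0.002]))
```

Request:
{"op": "arm_command", "data": {
  "plan": [
    [0, -0.1, 0.4, -0.003, -0.009, 0, 3.8],
    [0, 0, 0, 0, 0, 0, 3.8],
    [3, 0, 0, 0, 0, 0, 3.8],
    [3, 0, 0, 0, 0, 0, 3.8],
    [2.5, 0, 0, 0, 0, 0, 3.8],
    [1, 0, 0, 0, 0, 0, 3.8],
    [0, 0, 0, 0, 0, 0, 3.8]
  ]
}}

```text
time: 18.5
position: [0.5455, 0.281, 0.0824]
tool_rot: [0.002, 0.705, -0.005, 0.709]
ft_force: [0.6, 0.6, -1.2]
grip_width: 0.0433
```

Run:
```python
from h import *
print(delta((.540,.289,.0737),0))
```

```text
(array([ 0.86,  0.8 , -0.56]), array([-0.01 ,  0.005,  0.003]))
```

Request:
{"op": "arm_command", "data": {
  "plan": [
    [0.4, 0.7, -0.5, -0.01, 0.005, 0.003, 3.8],
    [0.5, 0, 0, 0, 0, 0, 3.8],
    [0.2, 0, 0, 0, 0, 0, 3.8],
    [0.2, 0, 0, 0, 0, 0, 3.8],
    [0.2, 0, 0, 0, 0, 0, 3.8]
  ]
}}

```text
time: 19.12
position: [0.5422, 0.289, 0.0736]
tool_rot: [-0.0, 0.705, 0.001, 0.709]
ft_force: [-1.6, -1.1, 9.7]
grip_width: 0.044
```

Request:
{"op": "arm_command", "data": {
  "plan": [
    [0, 0, 0, 0, 0, 0, 6.5],
    [0, 0, 0, 0, 0, 0, 6.5],
    [0, 0, 0, 0, 0, 0, 6.5],
    [-4, 0, 0, 0, 0, 0, 6.5],
    [-5, 0, 0, 0, 0, 0, 6.5],
    [-2, -5, 0.6, 0, 0, 0, 6.5],
    [-2, -5, 0.6, 0, 0, 0, 6.5],
    [-2, -5, 0.6, 0, 0, 0, 6.5],
    [-2, -4, 0.6, 0, 0, 0, 6.5],
    [0, -3, 0.5, 0, 0, 0, 6.5],
    [0, 0, 0, 0, 0, 0, 6.5],
    [0, 0, 0, 0, 0, 0, 6.5]
  ]
}}

```text
time: 20.62
position: [0.5736, 0.064, 0.2487]
tool_rot: [-0.001, 0.704, 0.001, 0.711]
ft_force: [-0.6, 0.1, 0.5]
grip_width: 0.065
```

```bash
cat >> h.py <<'E'
def pads(c,p):
    h=cv2.cvtColor(p,cv2.COLOR_BGR2HSV);z=c[...,2];x=c[...,0];y=c[...,1]
    reg=(x>.46)&(x<.66)&(abs(y-.01)<.12)&(z>.0)&(z<.025)
    out={}
    for k,m,g in(("blue",(abs(h[...,0].astype(int)-115)<12)&(h[...,1]>120),(.6,.07)),("yellow",(abs(h[...,0].astype(int)-28)<6)&(h[...,1]>150),(.52,.016)),("white",(h[...,1]<60)&(h[...,2]>100),(.597,-.05))):
        m=m&reg&(np.hypot(x-g[0],y-g[1])<.055)
        if m.sum()<50: continue
        q=(c[m][:,:2]*1e3).astype(np.float32); (cx,cy),r=cv2.minEnclosingCircle(q)
        out[k]=(int(m.sum()),round(cx,1),round(cy,1),round(r,1),np.round(np.median(q,0),1))
    return out
E
python3 - <<'E'
from h import *
o=robot.get_obs();print(o["position"])
for n in("wrist","side","scene"):
    p,c=cloud(n);cv2.imwrite(f"pics/{n}2.png",p);print(n,pads(c,p))
    h=cv2.cvtColor(p,cv2.COLOR_BGR2HSV);z=c[...,2]
    near=np.hypot(c[...,0]-.591,c[...,1]-.008)<.03
    m=near&(z>.06)&(z<.08)
    if m.sum()>5:print("sealtop",m.sum(),cv2.minEnclosingCircle((c[m][:,:2]*1e3).astype(np.float32)),np.median(z[m]))
    m=near&(z>.02)&(z<.075);print('fit',m.sum(),circ(c[m][:,:2],.02) if m.sum()>9 else '')
    for a in((.624,.298),(.457,.279),(.542,.289)):
        m=(z>.10)&(z<.13)&(np.hypot(c[...,0]-a[0],c[...,1]-a[1])<.04)
        if m.sum()>20:print(m.sum(),np.nanmax(z[m]),circ(c[m][:,:2],.022))
E
```

```text
[0.57363894 0.06395947 0.24874953]
wrist {'blue': (1927, 602.2, 67.8, 35.7, array([601.9,  68.2], dtype=float32)), 'yellow': (1777, 519.2, 12.1, 36.1, array([519. ,  13.1], dtype=float32)), 'white': (880, 596.0, -51.7, 36.3, array([595.5, -46.5], dtype=float32))}
sealtop 714 ((591.7708129882812, 8.481602668762207), 19.676881790161133) 0.06809796597365425
fit 934 [0.5917462  0.00718742]
side {'blue': (637, 600.2, 69.8, 36.3, array([598.6,  71.1], dtype=float32)), 'yellow': (680, 516.8, 12.2, 38.1, array([516.4,  15.1], dtype=float32)), 'white': (481, 594.1, -51.4, 38.0, array([588.6, -54.1], dtype=float32))}
sealtop 214 ((591.0682373046875, 11.737953186035156), 20.3136043548584) 0.06762510451800208
fit 396 [0.59191282 0.00973733]
489 0.12328054175629 [0.6247512  0.29865842]
585 0.1237444618428748 [0.45725996 0.27964462]
530 0.1234706711259369 [0.54228102 0.29030165]
scene {'blue': (317, 599.9, 71.1, 38.6, array([603. ,  70.9], dtype=float32)), 'yellow': (217, 520.9, 13.9, 37.9, array([518.5,  18.3], dtype=float32)), 'white': (255, 594.2, -49.6, 37.3, array([598.7, -50.9], dtype=float32))}
sealtop 102 ((593.5765991210938, 9.597853660583496), 19.78293800354004) 0.06643409256700644
fit 263 [0.59102006 0.00851368]
294 0.12160447971358213 [0.62326331 0.29744906]
216 0.12194509845947765 [0.45597399 0.27870231]
251 0.12171443879960464 [0.54119129 0.28907751]
```

View pics/wrist2.png

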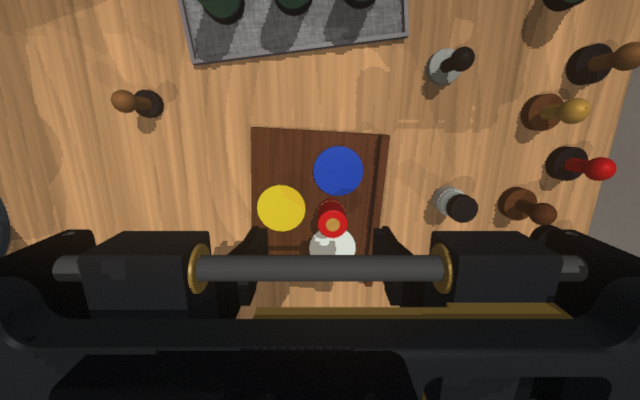

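All three stamps stand in the tray, and the pads are bare: blue (338,170), yellow (281,208), white (332,247). The seal at (333,224) hasn't moved. Now I grip the seal.

Request:
{"op": "arm_command", "data": {
  "plan": [
    [2, -5.4, 1.7, 0, 0.009, 0, 5.6],
    [0, 0, 0, 0, 0, 0, 5.6],
    [5, 0, 0, 0, 0, 0, 5.6],
    [5, 0, 0, 0, 0, 0, 5.6],
    [3, 0, 0, 0, 0, 0, 5.6],
    [0, 0, 0, 0, 0, 0, 5.6],
    [0, 0, 0, 0, 0, 0, 5.6]
  ]
}}

```text
time: 21.65
position: [0.5934, 0.0188, 0.0972]
tool_rot: [-0.005, 0.705, 0.006, 0.709]
ft_force: [0.0, 0.7, -0.2]
grip_width: 0.0562
```

Run:
```python
from h import *
print(delta((.5915,.0085,.036),0))
```

```text
(array([ 6.12, -1.04, -0.24]), array([ 0.015,  0.005, -0.002]))
```

Request:
{"op": "arm_command", "data": {
  "plan": [
    [0, -1.05, -0.2, 0.015, 0.005, -0.002, 5.6],
    [0, 0, 0, 0, 0, 0, 5.6],
    [2, 0, 0, 0, 0, 0, 5.6],
    [2, 0, 0, 0, 0, 0, 5.6],
    [0, 0, 0, 0, 0, 0, 5.6]
  ]
}}

```text
time: 22.28
position: [0.5962, 0.0066, 0.0631]
tool_rot: [-0.0, 0.703, -0.001, 0.712]
ft_force: [0.1, -0.2, 0.1]
grip_width: 0.056
```

Run:
```python
from h import *
print(delta((.5915,.0085,.036),0))
```

```text
(array([ 2.7 ,  0.2 , -0.51]), array([-0.001,  0.013,  0.002]))
```

Request:
{"op": "arm_command", "data": {
  "plan": [
    [0, 0.2, -0.6, 0, 0.012, 0.002, 5.6],
    [1, 0, 0, 0, 0, 0, 5.6],
    [1.3, 0, 0, 0, 0, 0, 5.6],
    [0, 0, 0, 0, 0, 0, 5.6]
  ]
}}

```text
time: 22.78
position: [0.5915, 0.0083, 0.0412]
tool_rot: [0.0, 0.706, -0.001, 0.709]
ft_force: [-0.2, 0.6, -0.1]
grip_width: 0.0559
```

Run:
```python
from h import *
print(delta((.5915,.0085,.036),0))
```

```text
(array([0.52, 0.02, 0.  ]), array([-0.002,  0.004,  0.   ]))
```

Request:
{"op": "arm_command", "data": {
  "plan": [
    [0.5, 0, 0, 0, 0.004, 0, 5.6],
    [0.1, 0, 0, 0, 0, 0, 5.0],
    [0, 0, 0, 0, 0, 0, 3.4],
    [0, 0, 0, 0, 0, 0, 3.4],
    [0, 0, 0, 0, 0, 0, 3.4],
    [0, 0, 0, 0, 0, 0, 3.4]
  ]
}}

```text
time: 23.52
position: [0.5917, 0.0083, 0.0347]
tool_rot: [0.0, 0.707, -0.001, 0.707]
ft_force: [-0.1, 0.3, -1.5]
grip_width: 0.0395
```

Run:
```python
from h import *
print(delta((.475,-.293,.15),0))
```

```text
(array([-11.51, -30.16, -11.61]), array([-0.002,  0.   ,  0.001]))
```

Request:
{"op": "arm_command", "data": {
  "plan": [
    [-2, 0, 0, 0, 0, 0, 3.4],
    [-4, 0, 0, 0, 0, 0, 3.4],
    [-5, 0, 0, 0, 0, 0, 3.4],
    [-2, -3, -1.3, 0, 0, 0, 3.4],
    [0, -5, -2.3, 0, 0, 0, 3.4],
    [0, -5, -2.3, 0, 0, 0, 3.4],
    [0, -5, -2.3, 0, 0, 0, 3.4],
    [0, -4, -2, 0, 0, 0, 3.4],
    [0, -3, -1.5, 0, 0, 0, 3.4],
    [0, 0, 0, 0, 0, 0, 3.4],
    [0, 0, 0, 0, 0, 0, 3.4]
  ]
}}

```text
time: 24.9
position: [0.4722, -0.2485, 0.17]
tool_rot: [-0.001, 0.706, -0.001, 0.709]
ft_force: [0.1, 1.0, -1.5]
grip_width: 0.0395
```

```bash
cat >> h.py <<'E'
def maroon(c,p):
    h=cv2.cvtColor(p,cv2.COLOR_BGR2HSV);z=c[...,2]
    m=((h[...,0]<10)|(h[...,0]>165))&(h[...,1]>120)&(z>.024)&(z<.04)&(c[...,1]<-.2)&(c[...,1]>-.42)&(c[...,0]>.4)&(c[...,0]<.66)
    n,l,s,_=cv2.connectedComponentsWithStats(m.astype(np.uint8))
    return [(int(s[i,4]),np.round(cv2.minEnclosingCircle((c[l==i][:,:2]*1e3).astype(np.float32))[0],1),round(cv2.minEnclosingCircle((c[l==i][:,:2]*1e3).astype(np.float32))[1],1)) for i in range(1,n) if s[i,4]>25]
E
python3 - <<'E'
from h import *
print(robot.get_obs()["position"])
for n in("wrist","side","scene"):
    p,c=cloud(n);cv2.imwrite(f"pics/{n}3.png",p);print(n,maroon(c,p))
    z=c[...,2];h=cv2.cvtColor(p,cv2.COLOR_BGR2HSV)
    m=(z>.002)&(z<.018)&(h[...,1]<60)&(c[...,1]<-.19)&(c[...,1]>-.42)&(c[...,0]>.4)&(c[...,0]<.65)
    if m.sum()>20: print(cv2.minAreaRect((c[m][:,:2]*1e3).astype(np.float32)))
E
```

```text
[ 0.47217718 -0.24851395  0.169962  ]
wrist [(838, array([ 535.6, -258.7]), 18.3), (77, array([ 515.7, -369.9]), 7.9)]
((527.6944580078125, -309.0916748046875), (149.84600830078125, 149.19332885742188), 34.9755973815918)
side [(122, array([ 576.7, -315.3]), 19.4), (39, array([ 514.2, -350.5]), 16.7), (138, array([ 534.1, -255.1]), 19.7)]
((524.9521484375, -307.8323059082031), (152.83135986328125, 155.04779052734375), 35.06073760986328)
scene [(53, array([ 521.4, -355. ]), 18.7), (54, array([ 579.4, -313.2]), 18.5), (54, array([ 537.7, -257.3]), 19.3)]
((528.0820922851562, -307.29718017578125), (157.9327392578125, 148.7530059814453), 34.8807373046875)
```

View pics/wrist3.png

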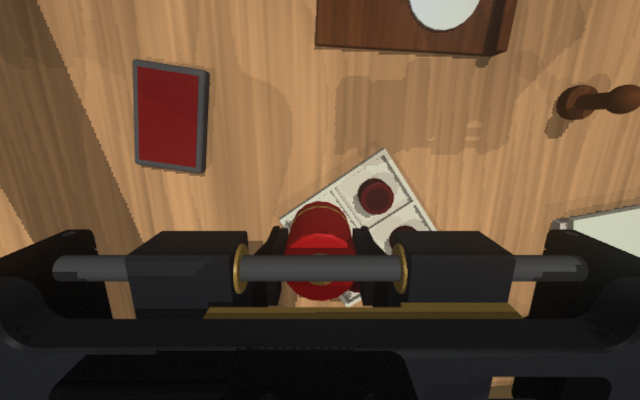

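The wrist view shows the seal held upright and the box behind it, with maroon seals at (376,196) and (405,240). The box fit and the maroon centres agree on a cell centre of (0.477, -0.298).

Request:
{"op": "arm_command", "data": {
  "plan": [
    [0, -4.8, 0.5, 0.001, 0.003, 0, 3.4],
    [0, 0, 0, 0, 0, 0, 3.4],
    [3, 0, 0, 0, 0, 0, 3.4],
    [3, 0, 0, 0, 0, 0, 3.4],
    [3, 0, 0, 0, 0, 0, 3.4],
    [0, 0, 0, 0, 0, 0, 3.4]
  ]
}}

```text
time: 25.8
position: [0.4812, -0.2894, 0.0786]
tool_rot: [-0.005, 0.707, 0.004, 0.708]
ft_force: [-0.6, 0.9, -0.5]
grip_width: 0.0395
```

Run:
```python
from h import *
print(delta((.477,-.298,.032),0))
```

```text
(array([ 4.66, -0.85, -0.44]), array([0.012, 0.001, 0.001]))
```

Request:
{"op": "arm_command", "data": {
  "plan": [
    [0, -0.85, -0.4, 0.012, 0.001, 0.001, 3.4],
    [0, 0, 0, 0, 0, 0, 3.4],
    [2, 0, 0, 0, 0, 0, 3.4],
    [1.5, 0, 0, 0, 0, 0, 3.4],
    [0, 0, 0, 0, 0, 0, 3.4]
  ]
}}

```text
time: 26.42
position: [0.4804, -0.3003, 0.048]
tool_rot: [-0.002, 0.704, -0.002, 0.71]
ft_force: [0.2, 0.4, -0.9]
grip_width: 0.0397
```

Run:
```python
from h import *
print(delta((.477,-.298,.032),0))
```

```text
(array([ 1.6 ,  0.24, -0.36]), array([-0.   ,  0.008,  0.007]))
```

Request:
{"op": "arm_command", "data": {
  "plan": [
    [0.5, 0.2, -0.3, 0, 0.008, 0.007, 3.4],
    [0.8, 0, 0, 0, 0, 0, 3.4],
    [0.3, 0, 0, 0, 0, 0, 3.4],
    [0.2, 0, 0, 0, 0, 0, 3.4],
    [0.2, 0, 0, 0, 0, 0, 3.4]
  ]
}}

```text
time: 27.05
position: [0.4781, -0.299, 0.0316]
tool_rot: [-0.001, 0.707, -0.0, 0.707]
ft_force: [-2.8, 1.9, 18.7]
grip_width: 0.0392
```

Request:
{"op": "arm_command", "data": {
  "plan": [
    [0, 0, 0, 0, 0, 0, 5.6],
    [0, 0, 0, 0, 0, 0, 5.6],
    [0, 0, 0, 0, 0, 0, 5.6],
    [-3, 0, 0, 0, 0, 0, 5.6],
    [-5, 0, 0, 0, 0, 0, 5.6],
    [-5, 0, 0, 0, 0, 0, 5.6],
    [-1, 5, 0.6, 0, 0, 0, 6.5],
    [0, 5.9, 0.7, 0, 0, 0, 6.5],
    [0, 5.9, 0.7, 0, 0, 0, 6.5],
    [0, 5.9, 0.7, 0, 0, 0, 6.5],
    [0, 4, 0.5, 0, 0, 0, 6.5],
    [0, 0, 0, 0, 0, 0, 6.5]
  ]
}}

```text
time: 28.55
position: [0.5133, -0.0269, 0.1744]
tool_rot: [0.0, 0.705, -0.002, 0.709]
ft_force: [-0.2, -1.0, -0.0]
grip_width: 0.065
```

Run:
```python
from h import *
print(delta((.5417,.2895,.18),0))
for n in("side","scene"):
    p,c=cloud(n);z=c[...,2]
    near=np.hypot(c[...,0]-.477,c[...,1]+.298)<.035
    m=near&(z>.055)&(z<.08);print(n,m.sum(),np.median(z[m]),cv2.minEnclosingCircle((c[m][:,:2]*1e3).astype(np.float32)) if m.sum() else'')
    m=near&(z>.02)&(z<.07);print(m.sum(),circ(c[m][:,:2],.02))
    cv2.imwrite(f"pics/{n}4.png",p)
```

```text
(array([-0.63, 31.65,  2.72]), array([-0.004,  0.005,  0.003]))
side 186 0.06457314995166252 ((477.5301818847656, -294.9774475097656), 20.489486694335938)
358 [ 0.47868233 -0.29731686]
scene 68 0.06288505059493799 ((480.53387451171875, -296.39300537109375), 19.929929733276367)
172 [ 0.47778646 -0.29832455]
```

View pics/side4.png

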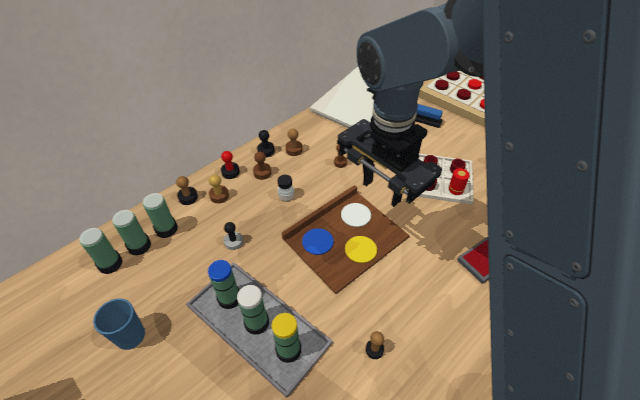

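The seal stands upright in the empty cell (460,181), top at 0.0645 as expected, and the stamps are in the tray (222,285), (252,310), (286,337). White goes back first.

Request:
{"op": "arm_command", "data": {
  "plan": [
    [0, 5, 0.4, -0.004, 0.005, 0.003, 6.5],
    [0, 5.5, 0.5, 0, 0, 0, 6.5],
    [0, 5.5, 0.5, 0, 0, 0, 6.5],
    [0, 5.5, 0.5, 0, 0, 0, 6.5],
    [0, 4.5, 0.4, 0, 0, 0, 6.5],
    [0, 3, 0.3, 0, 0, 0, 6.5],
    [0, 0, 0, 0, 0, 0, 6.5],
    [0, 0, 0, 0, 0, 0, 6.5]
  ]
}}

```text
time: 29.65
position: [0.5515, 0.2535, 0.1721]
tool_rot: [0.007, 0.705, -0.01, 0.709]
ft_force: [1.1, 0.8, -0.0]
grip_width: 0.065
```

Run:
```python
from h import *
print(delta((.5417,.2895,.0735),0))
```

```text
(array([ 9.84,  3.63, -1.11]), array([-0.024,  0.004,  0.005]))
```

Request:
{"op": "arm_command", "data": {
  "plan": [
    [0, 3.5, -1, -0.024, 0.004, 0.005, 6.5],
    [0, 0, 0, 0, 0, 0, 6.5],
    [0, 0, 0, 0, 0, 0, 6.5]
  ]
}}

```text
time: 30.02
position: [0.5437, 0.283, 0.1716]
tool_rot: [0.002, 0.707, -0.003, 0.707]
ft_force: [-0.1, -0.9, 0.2]
grip_width: 0.0649
```

Run:
```python
from h import *
print(delta((.5417,.2895,.0735),0))
```

```text
(array([ 9.8 ,  0.68, -0.19]), array([-0.007, -0.001,  0.003]))
```

Request:
{"op": "arm_command", "data": {
  "plan": [
    [0, 0.6, -0.1, -0.007, 0, 0.003, 6.5],
    [2, 0, 0, 0, 0, 0, 6.5],
    [3, 0, 0, 0, 0, 0, 6.5],
    [3, 0, 0, 0, 0, 0, 6.5],
    [1.5, 0, 0, 0, 0, 0, 6.5],
    [0, 0, 0, 0, 0, 0, 6.5]
  ]
}}

```text
time: 30.78
position: [0.5459, 0.2856, 0.0758]
tool_rot: [0.002, 0.706, -0.001, 0.708]
ft_force: [-0.0, -0.2, -0.5]
grip_width: 0.0647
```

Run:
```python
from h import *
print(delta((.5417,.2895,.0735),0))
```

```text
(array([ 0.23,  0.38, -0.42]), array([-0.005,  0.003, -0.001]))
```

Request:
{"op": "arm_command", "data": {
  "plan": [
    [0.2, 0.4, -0.5, -0.005, 0.003, 0, 6.5],
    [0, 0, 0, 0, 0, 0, 5.5],
    [0, 0, 0, 0, 0, 0, 3.8],
    [0, 0, 0, 0, 0, 0, 3.8],
    [0, 0, 0, 0, 0, 0, 3.8],
    [0, 0, 0, 0, 0, 0, 3.8]
  ]
}}

```text
time: 31.52
position: [0.5423, 0.2907, 0.0769]
tool_rot: [0.001, 0.705, 0.001, 0.709]
ft_force: [-0.7, -1.0, -2.0]
grip_width: 0.0434
```

Run:
```python
from h import *
print(delta((.5957,-.0517,.16),0))
```

```text
(array([ -8.39, -34.21,   5.37]), array([ 0.   ,  0.005, -0.003]))
```

Request:
{"op": "arm_command", "data": {
  "plan": [
    [-2, 0, 0, 0, 0.005, -0.003, 3.8],
    [-3, 0, 0, 0, 0, 0, 3.8],
    [-1, -3, 0.5, 0, 0, 0, 3.8],
    [0, -5, 0.8, 0, 0, 0, 3.8],
    [0, -5, 0.8, 0, 0, 0, 3.8],
    [0, -5, 0.8, 0, 0, 0, 3.8],
    [0, -5, 0.8, 0, 0, 0, 3.8],
    [0, -5, 0.8, 0, 0, 0, 3.8],
    [0, -4, 0.6, 0, 0, 0, 3.8],
    [0, -1.5, 0.3, 0, 0, 0, 3.8],
    [0, 0, 0, 0, 0, 0, 3.8],
    [0, 0, 0, 0, 0, 0, 3.8]
  ]
}}

```text
time: 33.02
position: [0.5973, -0.0522, 0.1364]
tool_rot: [-0.001, 0.708, 0.001, 0.706]
ft_force: [-0.8, 0.1, -1.3]
grip_width: 0.0432
```

Run:
```python
from h import *
print(delta((.5957,-.0507,.0839),0))
```

```text
(array([ 5.25,  0.15, -0.15]), array([ 0.003, -0.002, -0.001]))
```

Request:
{"op": "arm_command", "data": {
  "plan": [
    [1.5, 0.1, -0.1, 0.003, -0.002, 0, 3.8],
    [1.5, 0, 0, 0, 0, 0, 3.8],
    [0.8, 0, 0, 0, 0, 0, 3.8],
    [0, 0, 0, 0, 0, 0, 3.8],
    [0, 0, 0, 0, 0, 0, 3.8]
  ]
}}

```text
time: 33.65
position: [0.5945, -0.0465, 0.0945]
tool_rot: [-0.001, 0.708, 0.003, 0.706]
ft_force: [-0.3, 0.6, -1.8]
grip_width: 0.0436
```

Run:
```python
from h import *
print(delta((.5957,-.0507,.0839),0))
```

```text
(array([ 1.06, -0.42,  0.12]), array([ 0.005, -0.004, -0.003]))
```

Request:
{"op": "arm_command", "data": {
  "plan": [
    [0.3, -0.45, 0.1, 0.005, -0.004, -0.003, 3.8],
    [0.4, 0, 0, 0, 0, 0, 3.8],
    [0, 0, 0, 0, 0, 0, 3.8]
  ]
}}

```text
time: 34.02
position: [0.5964, -0.0519, 0.0879]
tool_rot: [-0.0, 0.706, -0.001, 0.708]
ft_force: [0.4, 0.4, -1.3]
grip_width: 0.0435
```

Run:
```python
from h import *
print(delta((.5957,-.0507,.0839),0))
```

```text
(array([ 0.4 ,  0.12, -0.07]), array([-0.001,  0.003,  0.001]))
```

Request:
{"op": "arm_command", "data": {
  "plan": [
    [0.3, 0.15, -0.05, 0, 0.003, 0, 3.8],
    [0.2, 0, 0, 0, 0, 0, 3.8],
    [0.2, 0, 0, 0, 0, 0, 3.8],
    [0.1, 0, 0, 0, 0, 0, 3.8]
  ]
}}

```text
time: 34.52
position: [0.596, -0.0504, 0.084]
tool_rot: [-0.0, 0.707, -0.001, 0.707]
ft_force: [-1.9, 1.0, 0.9]
grip_width: 0.0438
```

Request:
{"op": "arm_command", "data": {
  "plan": [
    [0.2, 0, 0, 0, 0, 0, 3.8],
    [0, 0, 0, 0, 0, 0, 6.2],
    [0, 0, 0, 0, 0, 0, 6.2],
    [0, 0, 0, 0, 0, 0, 6.5],
    [-4, 0, 0, 0, 0, 0, 6.5],
    [-5, 0, 0, 0, 0, 0, 6.5],
    [-1, 4, 0.3, 0, 0, 0, 6.5],
    [0, 5.8, 0.5, 0, 0, 0, 6.5],
    [0, 5.8, 0.5, 0, 0, 0, 6.5],
    [0, 5.8, 0.5, 0, 0, 0, 6.5],
    [0, 4, 0.4, 0, 0, 0, 6.5],
    [0, 0, 0, 0, 0, 0, 6.5]
  ]
}}

```text
time: 36.02
position: [0.6217, 0.2101, 0.1844]
tool_rot: [0.001, 0.706, -0.002, 0.708]
ft_force: [0.2, -0.5, -1.0]
grip_width: 0.0654
```

Run:
```python
from h import *
print(delta((.624,.298,.072),0))
for n in("side","scene"):
    p,c=cloud(n);z=c[...,2]
    print(n,pads(c,p).get("white"))
    near=np.hypot(c[...,0]-.596,c[...,1]+.051)<.04
    m=near&(z>.12)&(z<.135)
    if m.sum(): print(np.median(z[m]),cv2.minEnclosingCircle((c[m][:,:2]*1e3).astype(np.float32)))
    m=near&(z>.04)&(z<.12);print(m.sum(),circ(c[m][:,:2],.022))
```

```text
(array([11.23,  8.8 ,  0.16]), array([-0.004,  0.004,  0.001]))
side (251, 593.5, -51.2, 37.7, array([580.5, -33.4], dtype=float32))
0.12664215882608731 ((594.0307006835938, -49.384708404541016), 22.501306533813477)
446 [ 0.59550337 -0.05057287]
scene (119, 592.8, -48.3, 38.9, array([610.6, -34.2], dtype=float32))
0.12564261105715313 ((597.3262939453125, -51.87295913696289), 21.84101104736328)
355 [ 0.59497026 -0.05207521]
```

Request:
{"op": "arm_command", "data": {
  "plan": [
    [0, 4, 0, -0.004, 0.004, 0.001, 6.5],
    [0, 3.5, 0, 0, 0, 0, 6.5],
    [0, 1, 0, 0, 0, 0, 6.5],
    [0, 0, 0, 0, 0, 0, 6.5],
    [3, 0, 0, 0, 0, 0, 6.5],
    [3, 0, 0, 0, 0, 0, 6.5],
    [0, 0, 0, 0, 0, 0, 6.5]
  ]
}}

```text
time: 37.0
position: [0.6243, 0.279, 0.1228]
tool_rot: [0.003, 0.708, -0.009, 0.706]
ft_force: [-0.4, -0.7, -0.4]
grip_width: 0.0649
```

Run:
```python
from h import *
print(delta((.624,.298,.072),0))
```

```text
(array([ 5.06,  1.94, -0.04]), array([-0.017, -0.003,  0.008]))
```

Request:
{"op": "arm_command", "data": {
  "plan": [
    [0, 2, 0, -0.017, -0.003, 0.008, 6.5],
    [0, 0, 0, 0, 0, 0, 6.5],
    [2.5, 0, 0, 0, 0, 0, 6.5],
    [2.3, 0, 0, 0, 0, 0, 6.5],
    [0.2, 0, 0, 0, 0, 0, 6.5],
    [0, 0, 0, 0, 0, 0, 6.5]
  ]
}}

```text
time: 37.75
position: [0.6307, 0.3012, 0.0804]
tool_rot: [0.001, 0.702, 0.002, 0.712]
ft_force: [-0.4, -0.2, -0.2]
grip_width: 0.0655
```

Run:
```python
from h import *
print(delta((.624,.298,.072),0))
```

```text
(array([ 0.83, -0.33, -0.68]), array([ 0.002,  0.014, -0.004]))
```

Request:
{"op": "arm_command", "data": {
  "plan": [
    [0.3, -0.3, -0.7, 0.002, 0.014, -0.004, 6.5],
    [0.4, 0, 0, 0, 0, 0, 6.5],
    [0, 0, 0, 0, 0, 0, 5.5],
    [0, 0, 0, 0, 0, 0, 3.8],
    [0, 0, 0, 0, 0, 0, 3.8],
    [0, 0, 0, 0, 0, 0, 3.8],
    [0, 0, 0, 0, 0, 0, 3.8]
  ]
}}

```text
time: 38.62
position: [0.6248, 0.2985, 0.0759]
tool_rot: [0.0, 0.706, 0.0, 0.708]
ft_force: [0.7, 0.2, 0.2]
grip_width: 0.0433
```

Run:
```python
from h import *
print(delta((.601,.0697,.14),0))
```

```text
(array([ -6.45, -22.87,  -2.35]), array([-0.   ,  0.004, -0.001]))
```

Request:
{"op": "arm_command", "data": {
  "plan": [
    [-2, 0, 0, 0, 0.004, 0, 3.8],
    [-3, 0, 0, 0, 0, 0, 3.8],
    [-1, -3, -0.3, 0, 0, 0, 3.8],
    [0, -5, -0.5, 0, 0, 0, 3.8],
    [0, -5, -0.5, 0, 0, 0, 3.8],
    [0, -5, -0.5, 0, 0, 0, 3.8],
    [0, -3.5, -0.4, 0, 0, 0, 3.8],
    [0, -1.5, -0.1, 0, 0, 0, 3.8],
    [0, 0, 0, 0, 0, 0, 3.8],
    [0, 0, 0, 0, 0, 0, 3.8]
  ]
}}

```text
time: 39.88
position: [0.6007, 0.0645, 0.1352]
tool_rot: [-0.0, 0.708, 0.002, 0.706]
ft_force: [0.9, -0.6, -1.3]
grip_width: 0.0433
```

Run:
```python
from h import *
print(delta((.601,.0697,.083),0))
```

```text
(array([5.22, 0.51, 0.04]), array([ 0.003, -0.002, -0.002]))
```

Request:
{"op": "arm_command", "data": {
  "plan": [
    [1.5, 0.3, 0, 0.003, -0.002, -0.002, 3.8],
    [1.5, 0, 0, 0, 0, 0, 3.8],
    [0.8, 0, 0, 0, 0, 0, 3.8],
    [0, 0, 0, 0, 0, 0, 3.8],
    [0, 0, 0, 0, 0, 0, 3.8]
  ]
}}

```text
time: 40.5
position: [0.5999, 0.0717, 0.093]
tool_rot: [-0.002, 0.708, 0.002, 0.706]
ft_force: [-0.2, 0.4, -1.7]
grip_width: 0.0436
```

Run:
```python
from h import *
print(delta((.601,.0697,.083),0))
```

```text
(array([ 1.  , -0.2 ,  0.11]), array([ 0.005, -0.002, -0.   ]))
```

Request:
{"op": "arm_command", "data": {
  "plan": [
    [0.3, -0.2, 0.1, 0.005, -0.002, 0, 3.8],
    [0.4, 0, 0, 0, 0, 0, 3.8],
    [0, 0, 0, 0, 0, 0, 3.8]
  ]
}}

```text
time: 40.88
position: [0.6017, 0.0692, 0.0864]
tool_rot: [0.0, 0.706, -0.0, 0.708]
ft_force: [0.4, -1.4, -1.9]
grip_width: 0.0432
```

Run:
```python
from h import *
print(delta((.601,.0697,.083),0))
```

```text
(array([ 0.34,  0.05, -0.08]), array([-0.001,  0.002, -0.   ]))
```

Request:
{"op": "arm_command", "data": {
  "plan": [
    [0.3, 0, -0.05, 0, 0.002, 0, 3.8],
    [0.2, 0, 0, 0, 0, 0, 3.8],
    [0.2, 0, 0, 0, 0, 0, 3.8],
    [0.2, 0, 0, 0, 0, 0, 3.8]
  ]
}}

```text
time: 41.38
position: [0.6014, 0.069, 0.0828]
tool_rot: [0.0, 0.707, -0.0, 0.707]
ft_force: [-4.1, -0.5, 11.3]
grip_width: 0.0436
```

Request:
{"op": "arm_command", "data": {
  "plan": [
    [0, 0, 0, 0, 0, 0, 6.2],
    [0, 0, 0, 0, 0, 0, 6.2],
    [0, 0, 0, 0, 0, 0, 6.5],
    [-4, 0, 0, 0, 0, 0, 6.5],
    [-5, 0, 0, 0, 0, 0, 6.5],
    [-1, 3, -2, 0, 0, 0, 6.5],
    [0, 5, -3.5, 0, 0, 0, 6.5],
    [0, 5, -3.5, 0, 0, 0, 6.5],
    [0, 4.5, -3.1, 0, 0, 0, 6.5],
    [0, 3, -2, 0, 0, 0, 6.5],
    [0, 0, 0, 0, 0, 0, 6.5],
    [0, 0, 0, 0, 0, 0, 6.5]
  ]
}}

```text
time: 42.88
position: [0.4601, 0.279, 0.1844]
tool_rot: [0.001, 0.705, -0.001, 0.709]
ft_force: [-0.2, 0.6, -0.3]
grip_width: 0.0649
```

Run:
```python
from h import *
print(delta((.4567,.2793,.072),0))
```

```text
(array([11.24,  0.02, -0.4 ]), array([-0.004,  0.005, -0.   ]))
```

Request:
{"op": "arm_command", "data": {
  "plan": [
    [0, 0, -0.4, -0.004, 0.005, 0, 6.5],
    [0, 0, 0, 0, 0, 0, 6.5],
    [3, 0, 0, 0, 0, 0, 6.5],
    [3, 0, 0, 0, 0, 0, 6.5],
    [3, 0, 0, 0, 0, 0, 6.5],
    [1.5, 0, 0, 0, 0, 0, 6.5],
    [0, 0, 0, 0, 0, 0, 6.5]
  ]
}}

```text
time: 43.75
position: [0.4627, 0.2748, 0.0776]
tool_rot: [0.004, 0.705, -0.003, 0.709]
ft_force: [0.1, -0.7, 0.1]
grip_width: 0.0649
```

Run:
```python
from h import *
print(delta((.4567,.2793,.072),0))
```

```text
(array([ 0.55,  0.45, -0.61]), array([-0.009,  0.006, -0.002]))
```

Request:
{"op": "arm_command", "data": {
  "plan": [
    [0.5, 0.45, -0.6, -0.009, 0.006, -0.002, 6.5],
    [0, 0, 0, 0, 0, 0, 6.5],
    [0, 0, 0, 0, 0, 0, 5.5],
    [0, 0, 0, 0, 0, 0, 3.8],
    [0, 0, 0, 0, 0, 0, 3.8],
    [0, 0, 0, 0, 0, 0, 3.8],
    [0, 0, 0, 0, 0, 0, 3.8]
  ]
}}

```text
time: 44.62
position: [0.4582, 0.2804, 0.0752]
tool_rot: [0.0, 0.705, 0.001, 0.709]
ft_force: [0.4, 0.6, 0.1]
grip_width: 0.0438
```

Run:
```python
from h import *
print(delta((.519,.0127,.14),0))
```

```text
(array([ -6.49, -26.77,   6.09]), array([ 0.001,  0.005, -0.001]))
```

Request:
{"op": "arm_command", "data": {
  "plan": [
    [-2, 0, 0, 0, 0.005, 0, 3.8],
    [-3, 0, 0, 0, 0, 0, 3.8],
    [-1, -3, 0.7, 0, 0, 0, 3.8],
    [0, -5, 1.1, 0, 0, 0, 3.8],
    [0, -5, 1.1, 0, 0, 0, 3.8],
    [0, -5, 1.1, 0, 0, 0, 3.8],
    [0, -5, 1.1, 0, 0, 0, 3.8],
    [0, -3, 0.7, 0, 0, 0, 3.8],
    [0, -0.8, 0.2, 0, 0, 0, 3.8],
    [0, 0, 0, 0, 0, 0, 3.8],
    [0, 0, 0, 0, 0, 0, 3.8]
  ]
}}

```text
time: 46.0
position: [0.5195, 0.006, 0.1348]
tool_rot: [-0.001, 0.708, 0.002, 0.706]
ft_force: [0.8, -0.3, -2.0]
grip_width: 0.0437
```

Run:
```python
from h import *
print(delta((.519,.0135,.0822),0))
```

```text
(array([ 5.26,  0.74, -0.04]), array([ 0.003, -0.002, -0.002]))
```

Request:
{"op": "arm_command", "data": {
  "plan": [
    [1.5, 0.5, 0, 0.003, -0.002, -0.002, 3.8],
    [1.5, 0, 0, 0, 0, 0, 3.8],
    [0.8, 0, 0, 0, 0, 0, 3.8],
    [0, 0, 0, 0, 0, 0, 3.8],
    [0, 0, 0, 0, 0, 0, 3.8]
  ]
}}

```text
time: 46.62
position: [0.5186, 0.0149, 0.0954]
tool_rot: [-0.002, 0.707, 0.002, 0.707]
ft_force: [-0.1, -0.4, -1.5]
grip_width: 0.0436
```

Run:
```python
from h import *
print(delta((.519,.0135,.0822),0))
```

```text
(array([ 1.32, -0.14,  0.04]), array([ 0.006, -0.001, -0.   ]))
```

Request:
{"op": "arm_command", "data": {
  "plan": [
    [0.6, -0.1, 0, 0.006, -0.001, 0, 3.8],
    [0.4, 0, 0, 0, 0, 0, 3.8],
    [0, 0, 0, 0, 0, 0, 3.8]
  ]
}}

```text
time: 47.0
position: [0.5193, 0.0134, 0.0855]
tool_rot: [0.0, 0.706, -0.0, 0.708]
ft_force: [-0.4, -0.0, -1.4]
grip_width: 0.0434
```

Run:
```python
from h import *
print(delta((.519,.0135,.0822),0))
```

```text
(array([ 0.33,  0.01, -0.03]), array([-0.001,  0.002,  0.   ]))
```

Request:
{"op": "arm_command", "data": {
  "plan": [
    [0.3, 0, 0, 0, 0.002, 0, 3.8],
    [0.2, 0, 0, 0, 0, 0, 3.8],
    [0.2, 0, 0, 0, 0, 0, 3.8],
    [0.2, 0, 0, 0, 0, 0, 3.8]
  ]
}}

```text
time: 47.5
position: [0.5194, 0.0132, 0.0821]
tool_rot: [-0.0, 0.707, -0.001, 0.708]
ft_force: [-4.0, 0.7, 14.4]
grip_width: 0.0437
```

Request:
{"op": "arm_command", "data": {
  "plan": [
    [0, 0, 0, 0, 0, 0, 6.2],
    [0, 0, 0, 0, 0, 0, 6.2],
    [0, 0, 0, 0, 0, 0, 6.5],
    [-3, 0, 0, 0, 0, 0, 6.5],
    [-5, 0, 0, 0, 0, 0, 6.5],
    [-5, 0, 0, 0, 0, 0, 6.5],
    [-5, 2, 1.5, 0, 0, 0, 6.5],
    [-2, 4, 1.5, 0, 0, 0, 6.5],
    [0, 2, 1, 0, 0, 0, 6.5],
    [0, 0, 0, 0, 0, 0, 6.5],
    [0, 0, 0, 0, 0, 0, 6.5]
  ]
}}

```text
time: 48.88
position: [0.5605, 0.0943, 0.2867]
tool_rot: [0.001, 0.707, -0.001, 0.707]
ft_force: [-0.6, -0.4, -0.9]
grip_width: 0.0651
```

Run:
```python
from h import *
print(robot.get_obs()["position"])
ims=[]
for n in("wrist","side","scene"):
    p,c=cloud(n);z=c[...,2];cv2.imwrite(f"pics/{n}5.png",p);P=pads(c,p)
    for k,a in dict(blue=(.601,.0695),white=(.5957,-.0515),yellow=(.519,.013)).items():
        d=np.hypot(c[...,0]-a[0],c[...,1]-a[1])
        m=(d<.04)&(z>.12)&(z<.135); m2=(d<.04)&(z>.04)&(z<.12)
        print(n,k,P.get(k,())[:4],m.sum(),np.round(np.median(z[m]),4),np.round(cv2.minEnclosingCircle((c[m][:,:2]*1e3).astype(np.float32))[0],1) if m.sum()>9 else '',(circ(c[m2][:,:2],.022)*1e3).round(1) if m2.sum()>30 else '')
    near=np.hypot(c[...,0]-.477,c[...,1]+.298)<.035; m=near&(z>.02)&(z<.07)
    if m.sum()>30: print("seal",circ(c[m][:,:2],.02),np.nanmax(z[m]))
cv2.imwrite("pics/fin.png",cv2.resize(cv2.imread("pics/side5.png")[120:320,160:500],None,fx=2.3,fy=2.3))
```

```text
[0.56046558 0.09426366 0.28670651]
wrist blue (556, 607.8, 63.8, 42.5) 1010 0.127 [600.9  67.6] [601.2  66.9]
wrist white (400, 596.4, -48.8, 36.1) 733 0.1272 [595.2 -52.3] [595.4 -53.1]
wrist yellow (537, 518.7, 12.5, 35.5) 636 0.1271 [519.2  12.1] [519.   10.7]
side blue (276, 600.2, 69.4, 36.2) 288 0.1267 [601.7  72. ] [601.1  69.4]
side white (111, 593.8, -49.1, 36.1) 244 0.1266 [595.1 -49.3] [595.6 -50.6]
side yellow (298, 517.0, 13.3, 37.1) 304 0.1266 [517.9  13.9] [519.2  13.1]
seal [ 0.47890767 -0.29754822] 0.06825044771894406
scene blue (155, 600.6, 72.2, 38.9) 129 0.1256 [602.3  68.2] [600.6  68.2]
scene white (115, 594.6, -48.8, 37.6) 113 0.1253 [597.8 -49.5] [595.2 -52. ]
scene yellow () 105 0.1254 [519.9  11.5] [518.6  11.6]
seal [ 0.4781691  -0.29886501] 0.06600916795441358
```

View pics/fin.png

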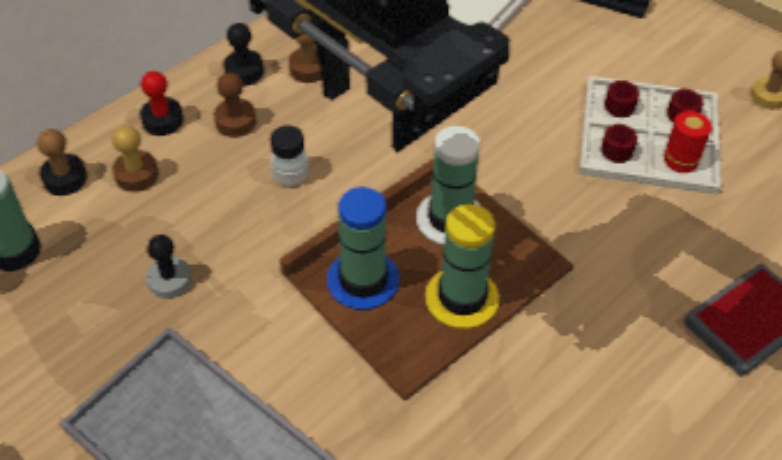

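View pics/wrist5.png

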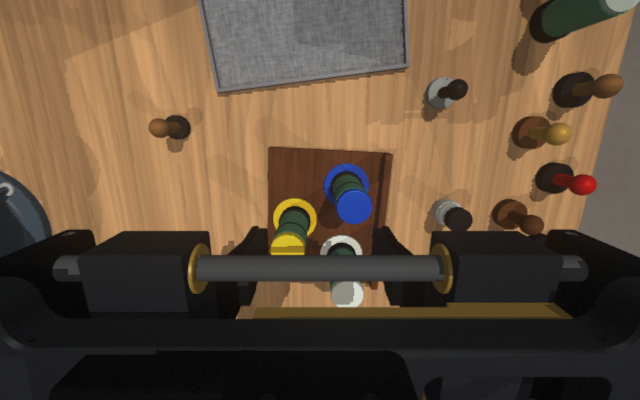

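The side crop shows every stamp upright on the pad of its own colour: blue (362,240), white (455,180), yellow (468,258). The seal is upright in the box (688,142), the tray is empty and the jar is untouched. The wrist view agrees. I'm handing in.

```bash
python3 -c "
from rig import workorder; print(workorder.hand_in())"
```

```text
the job is handed in; nothing more can be done
None
```

The job is done and handed in at about 49 s of the 141 s limit. I moved the three stamps to the tray, stood the seal in the box's empty compartment, then put white, blue and yellow back on their own pads.

- **Stamps:** all three stand upright, with tops at 126–127 mm against 127 mm expected. In each camera's own view most fits put them within about 2–3 mm of the pad centres. The wrist camera put white 4 mm off, and its blue pad fit was unusable because the stamp and its cap confused it.
- **Seal:** it did not shift while the stamps were moved out, to within 2 mm. It now stands upright about 2 mm from the centre of its compartment.
- **Rest of the scene:** the ink jar looked untouched in the last pictures and I never went near it. The highest force I read at the end of a move was about 19 N, when setting the seal down.
- **Disagreements:** the three cameras differ by 1–3 mm on the same points, mostly in y.

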